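# Turn the parts turntable to bring the jar to the arrow

## Task

Bring the lidded glass jar round to the front: push the upright finger pins on the rim of the bench turntable gently with your fingertips until the jar stands in line with the fixed arrow, so that the arrow points at the middle of the jar. Pinch nothing, and do not touch, lift or carry the things that stand on the turntable, and leave the tools and other loose things on the bench where they lie. Leave the turntable at rest.

Things in the scene. Friction and masses are not known exactly. Their poses are not given: they have to be found in the camera images.
- stand: Fixed wooden board under the turntable, a disc of 236 mm diameter, 8 mm thick. Origin: centre of its underside, on the turntable's vertical axis, at bench height. A tongue 56 mm wide runs from it along its own -x, roughly towards the robot, to 195 mm from the axis. The jar is in line when its centre lies over the board's -x axis. Place and yaw change with each start.
- arrow_tip (a point): Tip of the flat dark steel arrow fixed on the board's tongue (4 mm thick, its top 12 mm above the bench). It points along the board's +x at the turntable's axis. The tip lies 140 mm from the axis along the board's -x, just outside the turntable's edge.
- platter: The turntable: a grey disc, 264 mm diameter, 8 mm thick, top 22 mm above the bench, turning either way, two turns and more, about the vertical axis. Friction 0.22 N m: about 2 N at a pin turns it, and it stops almost at once when no longer pushed. Origin: centre of its underside, 14 mm above the bench; its frame turns with the disc, z up. A hub 32 mm wide rises to 38 mm above the bench.
- pin_top (a point): Top of one of the turntable's four equal finger pins: upright round steel rods, 12 mm diameter, from the disc up to 92 mm above the bench (the lowest 4 mm is a foot 18 mm wide). They stand 122 mm from the axis at 45 (this one), 135, 225 and 315 degrees about z in the platter's frame, midway between the collars.
- collar (a point): Centre of one of the turntable's four equal shallow round collars that hold the things, at the disc's top: outer diameter 83 mm, inner 77 mm, 10 mm high, centres 66 mm from the axis at 0 (this one), 90, 180 and 270 degrees about z in the platter's frame.
- jar: Clear glass jar with a grey metal screw lid, 65 mm diameter, 92 mm high; the tallest thing on the turntable. It stands loose in one of the four collars (which one changes), its top 114 mm above the bench. Origin: centre of its underside.
- bolt: Short steel bolt lying down, 56 mm long, 19 mm high over the head, loose in another collar. Origin: centre of its underside; it lies along its own y.
- tape_roll: Small roll of black tape lying flat, 50 mm diameter, 19 mm high, loose in another collar. Origin: centre of its underside.
- big_nut: Large steel hexagon nut lying flat, 35 mm wide, 14 mm high, loose in another collar. Origin: centre of its underside.
- marker: Marker pen, 132 mm long, 16 mm thick. A loose bystander; it must stay where it lies. Origin: centre of its underside.
- spanner: Steel spanner, 188 mm long, 8 mm high. A loose bystander; it must stay where it lies. Origin: centre of its underside.
- tape_measure: Tape measure standing on its foot, 36x84x62 mm. A loose bystander; it must stay where it lies. Origin: centre of its underside.

How it is judged:
By the outcome, as a careful person would: the job done as asked, in the order asked, and still so for the second after the job is handed in, with the robot touching nothing.
It also fails if it takes over 48 s, if anything falls off the work surface, if the arm or the gripper's body presses on something with over 40 N, if the wrist force passes 120 N, or if a joint passes its speed limit or range.

## Robot

A 6-joint arm with a two-finger parallel gripper is mounted at the origin on a cart in front of the work surface, level with it; the furniture and walls round the work are solid. World frame = base frame: x ahead of the robot, y to its left, z up, the work surface at z = 0. Lengths are in m, angles in degrees, forces in N, time in s.
With the tool pointing down it reaches from about 0.4 to 0.825 m from the base axis. Payload 7 kg.
Tool frame: the origin (TCP) lies on the centre line of the jaws, within the pads' length; the fingertips stand 22 mm ahead of it and the grasp point (between the pads) lies 3 mm ahead of it; z points along the fingers, y is the line along which they close (so a half turn about z gives the same grasp; the last joint's range is limited). The gripper opens to 88 mm and grips with 3 to 60 N. Pads are 19 mm wide; open, the fingers measure 130 mm over their backs; the gripper's body (78 mm by 193 mm) begins 47 mm behind the grasp point.
Start: joints at [-22.454, 20.546, 0.682, 0, -70.136, -16.507], TCP at [0.525, -0.424, 0.249] pointing down, gripper open.
Joint ranges: [-176.03, 176.03], [-82.01, 121.73], [-58.28, 71.71], [-173.87, 95.51], [-174.79, -0.11], [-173.66, 173.66]. Speed limits (degrees/s): [136.94, 136.94, 172.46, 180, 180, 180].

## Interface

Orientations are given as [roll, pitch, yaw] about the fixed x, y, z axes, in that order (R = Rz(yaw) Ry(pitch) Rx(roll)).
In Python, from plant import get_state, cams, r gives the robot as it stands.
- The arm moves only by the tool apply_moves, never from a script. Its argument "targets" is a list of rows, each an object with "dp": the shift along the world's x, y, z in m, a list of three; "yaw": the turn about the world's z in degrees. In form: [{"dp": [x, y, z], "yaw": yaw}, ...]. A call has 1 to 20 rows; each row is the pose to reach, as a shift and turn from the pose commanded when the call began; what a row does not reach only later rows make up. A row lasts 1/12 s, in which the tool goes at most 41.7 mm and 7.16 degrees, less where a joint would pass 70% of its speed; a pose out of reach is approached as far as the arm can. A call with a gripper value outside its range is refused whole. "grip" is the gripper command: -1 is fully open, 1 is shut, values between are in proportion, set as the call begins (left out, the last holds). The fingers move at their own pace and stop on an object; "squeeze" is the grip in N (left out, the last holds). Time passes only in rows, so rows that repeat a pose let the fingers close. It gives the time, the measured TCP pose, the force, the opening and the grip force at its end, in the units of the state.
- get_state(): the state, without advancing time (a new reading comes with each control period).
- cams.capture(name): name is "scene" or "top"; returns a dict with "image" (420x560x3 uint8, red, green, blue), "range_z" (420x560 float32, m along the optical axis (not along the pixel's ray), 0 where there is no reading), "fx", "fy", "cx", "cy" (pixels), "R" (3x3) and "t" (3): a world point X has camera coordinates R X + t. Camera axes: x right, y down, z forward; pixel columns grow to the right and rows downward; lengths in m; the calibration is good to about 2 mm. A picture is of the moment at which its call begins.
- r.close_job(): hands the job in; it is judged then, once.
The state is a dict: "time_s": time; "joints": joint angles; "qd": joint speeds; "joint_torque": joint torques, N m; "tcp_pos": TCP position; "eef_rot": TCP orientation; "contact_force": force on the tool from outside, world axes, zero at the start; "moment": the same for the moment, N m; "gripper_width": finger opening in m; "gripper_force": force on a finger pad.
Only numpy, scipy, OpenCV 4.12 (cv2) and the standard library are available. Lean on these libraries where they do the work, as an engineer would, in place of code of your own. Each camera call takes 0.05 s, during which the arm holds its last target. There are 200 camera calls.

## Working session

There is one attempt and no reset: what is moved stays moved. The work goes in short steps, Python scripts to look and compute and a tool call to move; the robot and the scene stay as the last step left them, time stands still between calls to the robot, and variables do not carry over. Pictures are saved under pics/ and viewed, at most 10 in all, crops included, and the job is handed in when it is done.

Besides the shell and the picture viewer there is one more tool, called after "Call:" by a JSON object that holds its "api" and its "payload", one argument or row to a line. apply_moves: Moves the arm, as the interface text tells. Its arguments: {"type":"object","properties":{"targets":{"type":"array","items":{"type":"object","properties":{"dp":{"type":"array","items":{"type":"number"}},"yaw":{"type":"number"}}}},"grip":{"type":"number"},"squeeze":{"type":"number"}},"required":["targets"]}

```bash
ls; mkdir -p pics; python3 - <<'E'
from plant import get_state,cams,r
import cv2,numpy as np
for n in("top","scene"):
    c=cams.capture(n); cv2.imwrite(f"pics/{n}0.png",c["image"][:,:,::-1]); print(n,c["fx"],c["cx"],c["cy"],np.round(-c["R"].T@c["t"],3).tolist(),np.round(c["R"],2).tolist())
s=get_state();print(s["time_s"],s["tcp_pos"],s["eef_rot"])
E
```

```text
pics
top 399.44298463374986 282.6493702990608 206.34662698605325 [0.37, 0.037, 1.13] [[-0.03, -1.0, 0.02], [-0.99, 0.02, -0.15], [0.15, -0.03, -0.99]]
scene 468.9674138308568 279.6578671881877 211.90631819401554 [-0.358, -0.322, 0.68] [[0.36, -0.93, -0.01], [-0.49, -0.18, -0.85], [0.79, 0.32, -0.52]]
0.1 [ 0.52452992 -0.42417911  0.24773001] [ 1.79915799e+02 -8.36964423e-03 -1.28966606e+02]
```

View pics/top0.png

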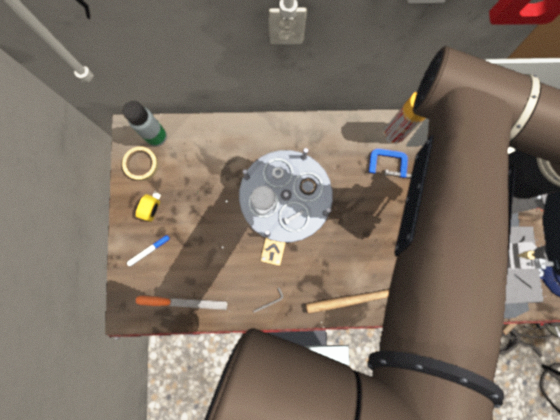

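View pics/scene0.png

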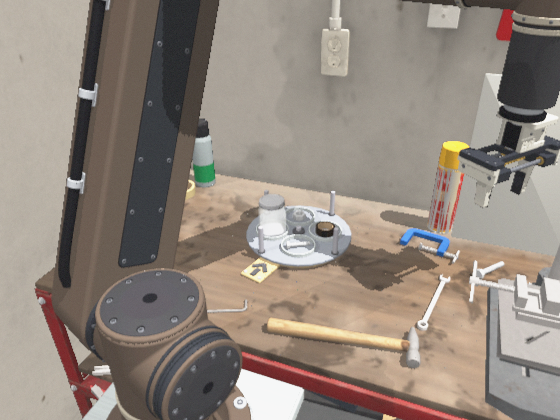

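Top view: turntable centre is about (286,195), the jar (262,200), the arrow (273,250), the tape (309,185), the bolt (292,217) and the nut (277,172). Next I'll measure with range and colour.

```bash
cat > h.py <<'E'
import numpy as np,cv2
from plant import cams,get_state,r
def cap(n):
    c=cams.capture(n); z=c["range_z"]; v,u=np.mgrid[:420,:560]
    P=np.stack([(u-c["cx"])/c["fx"]*z,(v-c["cy"])/c["fy"]*z,z],-1)
    c["X"]=(P-c["t"])@c["R"]; c["X"][z==0]=9
    return c
def ray(c,u,v,h):
    d=c["R"].T@np.array([(u-c["cx"])/c["fx"],(v-c["cy"])/c["fy"],1]); o=-c["R"].T@c["t"]
    return o+d*(h-o[2])/d[2]
def blobs(c,m,h,amin=3):
    n,l,s,ce=cv2.connectedComponentsWithStats(m.astype(np.uint8))
    for i in range(1,n):
        if s[i,4]>=amin: print(s[i].tolist(),ce[i].round(1),ray(c,*ce[i],h).round(4), "medX",np.median(c["X"][l==i],0).round(4))
E
python3 - <<'E'
from h import *
c=cap("top");X=c["X"];z=X[...,2]
v,u=np.mgrid[:420,:560]; roi=(u>225)&(u<345)&(v>135)&(v<275)
m=roi&(z>.015)&(z<.13)
blobs(c,m,.022,50)
k=cv2.findContours(m.astype(np.uint8),0,1)[0]; k=max(k,key=len)
print(cv2.fitEllipse(k)); e=cv2.fitEllipse(k)[0]; print("centre",ray(c,*e,.022))
print("pins/jar");blobs(c,roi&(z>.06)&(z<.13),.092,1)
print("jar");blobs(c,roi&(z>.104)&(z<.125),.114,5)
h=cv2.cvtColor(c["image"],cv2.COLOR_RGB2HSV)
ye=roi&(v>225)&(h[...,1]>60)&(h[...,2]>170); print("tongue");blobs(c,ye,.008,20)
t=cv2.resize(c["image"][140:275,225:345],None,fx=5,fy=5,interpolation=cv2.INTER_CUBIC)[:600]
t=cv2.resize(c["image"][140:270,225:350],(600,600*130//125*1))
t=cv2.resize(c["image"][145:270,225:350],(600,600),interpolation=cv2.INTER_CUBIC)
cv2.imwrite("pics/crop1.png",t[:,:,::-1])
E
```

```text
[239, 149, 93, 93, 6710] [285.2 195.7] [ 0.5657 -0.0025  0.022 ] medX [ 0.5611 -0.0025  0.0227]
((285.24725341796875, 195.52626037597656), (91.42819213867188, 92.40271759033203), 88.41928100585938)
centre [ 0.56609846 -0.00260169  0.022     ]
pins/jar
[303, 149, 5, 7, 27] [304.7 151.8] [ 0.6717 -0.056   0.092 ] medX [ 0.6732 -0.0567  0.0887]
[243, 170, 5, 6, 26] [245.  172.5] [0.6184 0.1049 0.092 ] medX [0.6198 0.105  0.0899]
[249, 186, 28, 29, 571] [262.8 199.4] [0.5448 0.0592 0.092 ] medX [0.542  0.0587 0.1126]
[325, 208, 6, 6, 25] [327.4 210.3] [ 0.5116 -0.1099  0.092 ] medX [ 0.5125 -0.1115  0.0894]
[265, 230, 4, 6, 20] [266.5 232.5] [0.4574 0.0515 0.092 ] medX [0.4573 0.0517 0.0916]
jar
[251, 186, 24, 24, 458] [262.5 197.7] [0.5457 0.0594 0.114 ] medX [0.5457 0.0588 0.1131]
tongue
[260, 238, 26, 28, 327] [272.  251.9] [0.4097 0.0387 0.008 ] medX [0.4105 0.0407 0.0073]
[227, 254, 33, 11, 126] [239.3 258.6] [0.3939 0.1297 0.008 ] medX [ 0.3952  0.137  -0.0004]
```

View pics/crop1.png

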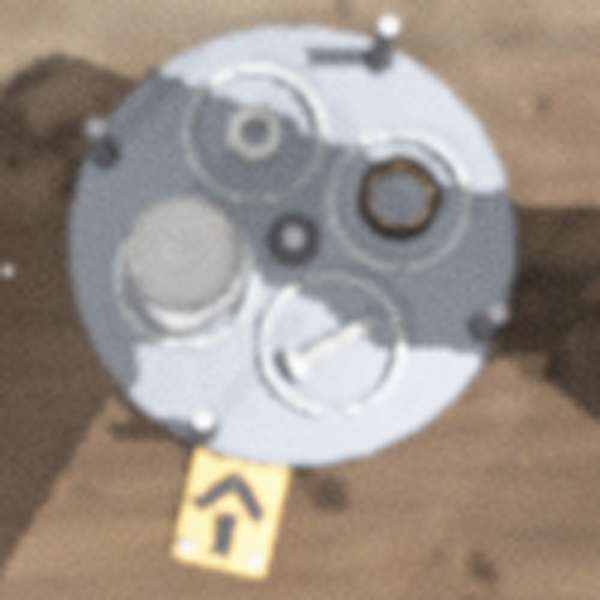

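The crop shows the arrow on the yellow tongue at about crop (228,512), with the pins and jar lid matching the measured points. Pins sit about 122 mm from the centre (0.5655, -0.0025), and the jar is at about 108°. Now I'll refine the arrow bearing.

```bash
cat > ang.py <<'E'
from h import *
C=np.array([.5655,-.0025])
def bear(p): return np.degrees(np.arctan2(p[1]-C[1],p[0]-C[0]))%360
def arrow(c):
    v,u=np.mgrid[:420,:560]; h=cv2.cvtColor(c["image"],cv2.COLOR_RGB2HSV)
    ye=((u>250)&(u<295)&(v>232)&(v<272)&(h[...,1]>60)&(h[...,2]>170)).astype(np.uint8)
    k=max(cv2.findContours(ye,0,1)[0],key=cv2.contourArea); q=cv2.minAreaRect(k)
    print("rect",q,"bear",bear(ray(c,*q[0],.008)))
    b=np.array([ray(c,*p,.008)[:2] for p in cv2.boxPoints(q)]);d=np.diff(b[[0,1,2,3,0]],axis=0)
    print("sides mm,deg",[(round(np.hypot(*e)*1e3),round(np.degrees(np.arctan2(e[1],e[0]))%180,1)) for e in d])
    f=cv2.drawContours(np.zeros_like(ye),[cv2.convexHull(k)],-1,1,-1); f=cv2.erode(f,np.ones((3,3)))
    g=h[...,2].astype(float); w=np.clip(180-g,0,None)*f*(g<150); y,x=np.nonzero(w); ww=w[y,x]
    p=ray(c,(x*ww).sum()/ww.sum(),(y*ww).sum()/ww.sum(),.012); print("dark centroid",p.round(4),bear(p), np.hypot(*(p[:2]-C)))
def jar(c):
    v,u=np.mgrid[:420,:560]; z=c["X"][...,2]; roi=(u>225)&(u<345)&(v>135)&(v<275)
    m=(roi&(z>.104)&(z<.125)).astype(np.uint8)
    k=max(cv2.findContours(m,0,1)[0],key=cv2.contourArea); e=cv2.fitEllipse(k); p=ray(c,*e[0],.114)
    print("jar",p.round(4),bear(p),np.hypot(*(p[:2]-C)),e[1])
    blobs(c,roi&(z>.07)&(z<.1),.092,8)
E
python3 - <<'E'
from ang import *
c=cap("top"); arrow(c); jar(c)
E
```

```text
rect ((272.6180419921875, 251.9983673095703), (21.93051528930664, 24.67898941040039), 13.240520477294922) bear 165.82955433823318
sides mm,deg [(68, np.float64(165.5)), (61, np.float64(75.2)), (68, np.float64(165.0)), (61, np.float64(75.3))]
dark centroid [0.4133 0.038  0.012 ] 165.10719983582072 0.15753574033709586
jar [0.5457 0.0595 0.114 ] 107.69208267335767 0.06509166911667494 (23.216976165771484, 23.48030662536621)
[303, 149, 5, 6, 23] [304.8 151.3] [ 0.673  -0.0562  0.092 ] medX [ 0.6741 -0.0568  0.0898]
[243, 170, 5, 5, 21] [244.8 172. ] [0.6199 0.1054 0.092 ] medX [0.6203 0.105  0.09  ]
[249, 195, 28, 19, 92] [263.5 206.4] [0.5262 0.0579 0.092 ] medX [0.523  0.0596 0.0846]
[325, 208, 6, 5, 22] [327.7 210.1] [ 0.5121 -0.1106  0.092 ] medX [ 0.5123 -0.1111  0.0901]
[265, 230, 4, 5, 18] [266.5 232.2] [0.4581 0.0515 0.092 ] medX [0.4586 0.0515 0.0898]
```

Call:
{"api": "apply_moves", "payload": {
  "targets": [
    {"dp": [0, 0.04, 0], "yaw": -7},
    {"dp": [-0.01, 0.08, 0], "yaw": -14},
    {"dp": [-0.02, 0.12, 0], "yaw": -21},
    {"dp": [-0.03, 0.16, 0], "yaw": -28},
    {"dp": [-0.04, 0.2, 0], "yaw": -35},
    {"dp": [-0.045, 0.235, 0], "yaw": -42},
    {"dp": [-0.05, 0.265, 0], "yaw": -48},
    {"dp": [-0.055, 0.29, 0], "yaw": -51},
    {"dp": [-0.06, 0.304, 0], "yaw": -51},
    {"dp": [-0.065, 0.304, 0], "yaw": -51},
    {"dp": [-0.065, 0.304, 0], "yaw": -51},
    {"dp": [-0.065, 0.304, 0], "yaw": -51},
    {"dp": [-0.065, 0.304, 0], "yaw": -51},
    {"dp": [-0.065, 0.304, 0], "yaw": -51}
  ],
  "grip": 1
}}

```text
time_s: 1.37
tcp_pos: [0.46, -0.1212, 0.2484]
eef_rot: [-180.0, -0.0, 180.0]
contact_force: [0.1, -0.4, 1.0]
gripper_width: 0.0019
gripper_force: 0.0
```

Call:
{"api": "apply_moves", "payload": {
  "targets": [
    {"dp": [0, 0.003, -0.035]},
    {"dp": [0, 0.003, -0.07]},
    {"dp": [0, 0.003, -0.105]},
    {"dp": [0, 0.003, -0.135]},
    {"dp": [0, 0.003, -0.155]},
    {"dp": [0, 0.003, -0.161]},
    {"dp": [0, 0.003, -0.161]},
    {"dp": [0.006, 0.003, -0.161]},
    {"dp": [0.012, 0.003, -0.161]},
    {"dp": [0.018, 0.003, -0.161]},
    {"dp": [0.024, 0.003, -0.161]},
    {"dp": [0.027, 0.003, -0.161]},
    {"dp": [0.03, 0.003, -0.161]},
    {"dp": [0.033, 0.003, -0.161]},
    {"dp": [0.036, 0.003, -0.161]},
    {"dp": [0.039, 0.003, -0.161]},
    {"dp": [0.042, 0.003, -0.161]},
    {"dp": [0.045, 0.003, -0.161]},
    {"dp": [0.05, 0.003, -0.161]},
    {"dp": [0.055, 0.003, -0.161]}
  ]
}}

```text
$.targets[0]: bad value
```

```bash
python3 - <<'E'
from ang import *
c=cap("top"); jar(c); print(get_state()["tcp_pos"])
cv2.imwrite("pics/s1.png",cv2.resize(c["image"][130:280,200:400],(800,600))[:,:,::-1])
E
```

```text
Traceback (most recent call last):
  File "ang.py", line 17, in jar
    k=max(cv2.findContours(m,0,1)[0],key=cv2.contourArea); e=cv2.fitEllipse(k); p=ray(c,*e[0],.114)
ValueError: max() iterable argument is empty
```

The call was refused because each row needs a yaw, so nothing moved. The arm hides the jar from the top camera at this pose, so I'll retreat to check later.

Call:
{"api": "apply_moves", "payload": {
  "targets": [
    {"dp": [0, 0.003, -0.035], "yaw": 0},
    {"dp": [0, 0.003, -0.07], "yaw": 0},
    {"dp": [0, 0.003, -0.105], "yaw": 0},
    {"dp": [0, 0.003, -0.135], "yaw": 0},
    {"dp": [0, 0.003, -0.155], "yaw": 0},
    {"dp": [0, 0.003, -0.161], "yaw": 0},
    {"dp": [0, 0.003, -0.161], "yaw": 0},
    {"dp": [0.006, 0.003, -0.161], "yaw": 0},
    {"dp": [0.012, 0.003, -0.161], "yaw": 0},
    {"dp": [0.018, 0.003, -0.161], "yaw": 0},
    {"dp": [0.024, 0.003, -0.161], "yaw": 0},
    {"dp": [0.027, 0.003, -0.161], "yaw": 0},
    {"dp": [0.03, 0.003, -0.161], "yaw": 0},
    {"dp": [0.033, 0.003, -0.161], "yaw": 0},
    {"dp": [0.036, 0.003, -0.161], "yaw": 0},
    {"dp": [0.039, 0.003, -0.161], "yaw": 0},
    {"dp": [0.042, 0.003, -0.161], "yaw": 0},
    {"dp": [0.045, 0.003, -0.161], "yaw": 0},
    {"dp": [0.05, 0.003, -0.161], "yaw": 0},
    {"dp": [0.055, 0.003, -0.161], "yaw": 0}
  ]
}}

```text
time_s: 3.08
tcp_pos: [0.515, -0.1175, 0.0875]
eef_rot: [180.0, -0.0, -180.0]
contact_force: [-2.6, -1.7, 0.6]
gripper_width: 0.0004
gripper_force: 1.5
```

```bash
python3 - <<'E'
from ang import *
c=cap("scene"); print(get_state()["tcp_pos"])
cv2.imwrite("pics/s1.png",cv2.resize(c["image"][130:310,200:440],(800,600))[:,:,::-1])
E
```

```text
[ 0.51652966 -0.11741444  0.08766581]
```

View pics/s1.png

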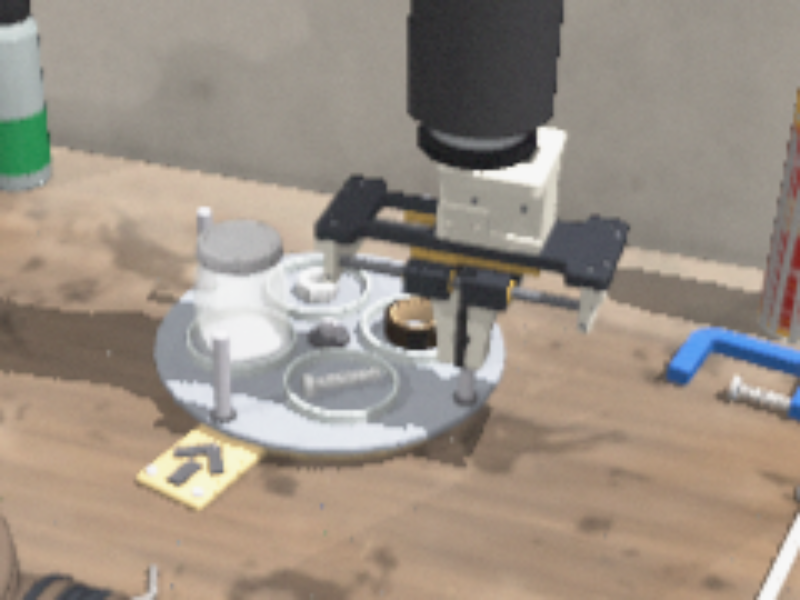

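The scene view shows closed fingertips at crop (462,365) against the pin, with the gripper clear of the jar (240,300). I'll keep pushing slowly.

Call:
{"api": "apply_moves", "payload": {
  "targets": [
    {"dp": [0.005, 0, 0], "yaw": 0},
    {"dp": [0.01, 0, 0], "yaw": 0},
    {"dp": [0.015, 0, 0], "yaw": 0},
    {"dp": [0.02, 0, 0], "yaw": 0},
    {"dp": [0.025, 0, 0], "yaw": 0},
    {"dp": [0.03, 0, 0], "yaw": 0},
    {"dp": [0.035, 0, 0], "yaw": 0},
    {"dp": [0.04, 0, 0], "yaw": 0},
    {"dp": [0.045, 0, 0], "yaw": 0},
    {"dp": [0.05, 0, 0], "yaw": 0},
    {"dp": [0.055, 0, 0], "yaw": 0},
    {"dp": [0.06, 0, 0], "yaw": 0},
    {"dp": [0.065, 0, 0], "yaw": 0},
    {"dp": [0.07, 0, 0], "yaw": 0},
    {"dp": [0.074, 0, 0], "yaw": 0},
    {"dp": [0.078, 0, 0], "yaw": 0},
    {"dp": [0.081, 0, 0], "yaw": 0},
    {"dp": [0.083, 0, 0], "yaw": 0},
    {"dp": [0.084, 0, 0], "yaw": 0},
    {"dp": [0.084, 0, 0], "yaw": 0}
  ]
}}

```text
time_s: 4.8
tcp_pos: [0.5986, -0.1161, 0.0873]
eef_rot: [179.9, -0.0, -180.0]
contact_force: [-3.2, 8.9, 1.7]
gripper_width: 0.0004
gripper_force: 3.9
```

```bash
python3 - <<'E'
from ang import *
c=cap("top"); print(get_state()["tcp_pos"])
cv2.imwrite("pics/s2.png",c["image"][:,:,::-1])
c=cap("scene")
# jar lid and pins in scene view
X=c["X"];z=X[...,2]; near=np.hypot(X[...,0]-C[0],X[...,1]-C[1])<.14
m=near&(z>.108)&(z<.118)&(np.hypot(X[...,0]-.505,X[...,1]-.015)<.06); blobs(c,m,.114,30)
E
```

```text
[ 0.59859448 -0.11615895  0.08729695]
[267, 204, 26, 17, 347] [279.3 211.6] [0.5006 0.0225 0.114 ] medX [0.501  0.0228 0.1141]
```

View pics/s2.png

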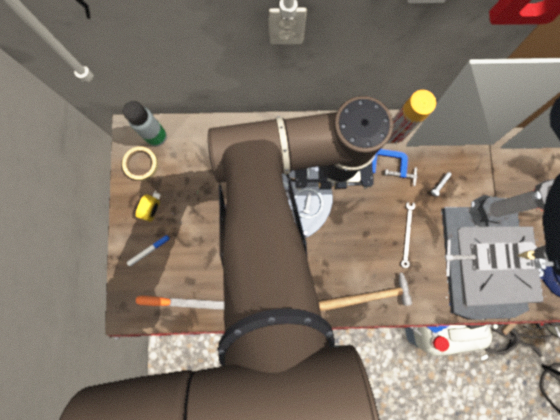

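Top view: the arm covers the turntable. The scene view puts the jar at about 159°, so I'll push part of the remaining way, then back off and measure from the top.

Call:
{"api": "apply_moves", "payload": {
  "targets": [
    {"dp": [0.002, 0.001, 0], "yaw": 0},
    {"dp": [0.004, 0.002, 0], "yaw": 0},
    {"dp": [0.006, 0.003, 0], "yaw": 0},
    {"dp": [0.008, 0.004, 0], "yaw": 0},
    {"dp": [0.009, 0.004, 0], "yaw": 0},
    {"dp": [0.009, 0.004, 0], "yaw": 0},
    {"dp": [0.006, 0.002, 0], "yaw": 0},
    {"dp": [0, 0, 0], "yaw": 0},
    {"dp": [-0.008, -0.003, 0], "yaw": 0},
    {"dp": [-0.02, -0.003, 0], "yaw": 0},
    {"dp": [-0.03, -0.003, 0], "yaw": 0},
    {"dp": [-0.03, -0.003, 0.03], "yaw": 0},
    {"dp": [-0.03, -0.003, 0.07], "yaw": 0},
    {"dp": [-0.03, -0.04, 0.1], "yaw": 0},
    {"dp": [-0.03, -0.08, 0.1], "yaw": 0},
    {"dp": [-0.03, -0.12, 0.1], "yaw": 0},
    {"dp": [-0.03, -0.16, 0.1], "yaw": 0},
    {"dp": [-0.03, -0.2, 0.1], "yaw": 0},
    {"dp": [-0.03, -0.23, 0.1], "yaw": 0},
    {"dp": [-0.03, -0.23, 0.1], "yaw": 0}
  ]
}}

```text
time_s: 6.57
tcp_pos: [0.5675, -0.3527, 0.1871]
eef_rot: [-179.9, -0.0, 179.8]
contact_force: [1.1, 1.2, -0.4]
gripper_width: 0.0007
gripper_force: 0.0
```

```bash
python3 - <<'E'
from ang import *
c=cap("top"); print(get_state()["tcp_pos"])
try: jar(c);arrow(c)
except Exception as e: print(e)
c=cap("scene")
X=c["X"];z=X[...,2]
m=(z>.108)&(z<.118)&(np.hypot(X[...,0]-.505,X[...,1]-.015)<.06); blobs(c,m,.114,30)
E
```

```text
[ 0.56755113 -0.35044673  0.18700755]
jar [0.5039 0.0178 0.114 ] 161.78013196750027 0.06487775616707495 (23.37726402282715, 23.492727279663086)
[263, 149, 4, 7, 22] [264.6 151.8] [0.674  0.0517 0.092 ] medX [0.6741 0.051  0.0901]
[324, 168, 5, 6, 22] [325.8 170.2] [ 0.6198 -0.1105  0.092 ] medX [ 0.6203 -0.111   0.0907]
[268, 203, 5, 6, 9] [269.4 205.3] [0.5286 0.0422 0.092 ] medX [0.5301 0.0434 0.0836]
[244, 210, 4, 6, 19] [245.5 212.4] [0.5115 0.1051 0.092 ] medX [0.5122 0.1054 0.0907]
[267, 216, 24, 12, 66] [278.  223.5] [0.4801 0.021  0.092 ] medX [0.4789 0.025  0.0851]
[306, 229, 5, 5, 19] [308.2 231.2] [ 0.458 -0.057  0.092] medX [ 0.4583 -0.0567  0.0916]
rect ((268.1580810546875, 251.19949340820312), (31.760761260986328, 24.431352615356445), 14.743562698364258) bear 161.35531555120275
sides mm,deg [(68, np.float64(164.2)), (89, np.float64(73.7)), (68, np.float64(163.5)), (88, np.float64(73.8))]
dark centroid [0.4139 0.041  0.012 ] 163.98240610373912 0.15773889420228326
[268, 205, 27, 16, 347] [280.9 212.3] [0.4991 0.0177 0.114 ] medX [0.4989 0.0178 0.1141]
```

```bash
python3 - <<'E'
from ang import *
for n in("top","scene"):
    c=cap(n); X=c["X"]; h=cv2.cvtColor(c["image"],cv2.COLOR_RGB2HSV).astype(float); g=h[...,2]
    v,u=np.mgrid[:420,:560]
    W=np.stack([ray(c,a,b,.012)[:2] for b,a in np.ndindex(420,560)]).reshape(420,560,2) 
    d=W-C; rad=np.hypot(*d.transpose(2,0,1)); an=np.degrees(np.arctan2(d[...,1],d[...,0]))%360
    box=(rad>.136)&(rad<.185)&(abs(an-165)<8.5)
    dark=box&(g<130); 
    nn,l,s,ce=cv2.connectedComponentsWithStats(dark.astype(np.uint8))
    w=np.clip(190-g,0,None)*cv2.dilate(dark.astype(np.uint8),np.ones((3,3)))*box
    for lo,hi in((.136,.185),(.14,.158),(.16,.185)):
        q=w*(rad>lo)*(rad<hi); p=(W*q[...,None]).sum((0,1))/q.sum(); print(n,lo,hi,p.round(4),bear(p).round(2),dark.sum())
    t=c["image"][235:275,250:300] if n=="top" else c["image"][230:300,230:300]
    cv2.imwrite(f"pics/a_{n}.png",cv2.resize(t,(500,400) if n=="top" else (500,500),interpolation=2)[:,:,::-1])
E
```

```text
top 0.136 0.185 [0.3992 0.0413] 165.24 6
top 0.14 0.158 [nan nan] nan 6
top 0.16 0.185 [0.3992 0.0413] 165.24 6
scene 0.136 0.185 [0.4097 0.0394] 164.95 12
scene 0.14 0.158 [0.4201 0.0412] 163.28 12
scene 0.16 0.185 [0.4014 0.0381] 166.09 12<stdin>:12: RuntimeWarning: invalid value encountered in divide
```

View pics/a_top.png

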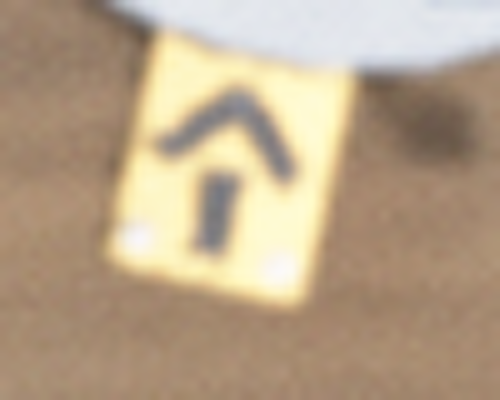

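The arrow is clear: tip at crop (237,92), stem top (219,178), stem bottom (208,250), and tongue end corners (108,265) and (303,303). Next I'll turn these into bearings.

```bash
python3 - <<'E'
from ang import *
c=cap("top")
f=lambda a,b,h: ray(c,250+a/10-.45,235+b/10-.45,h)
T=f(237,92,.012);S=f(208,250,.012)
for n,p in dict(tip=T,stop=f(219,178,.012),sbot=S,end=f(205.5,284,.008),edgeR=f(350,72,.008),edgeL=f(157,35,.008)).items(): print(n,p.round(4),bear(p).round(2),np.hypot(*(p[:2]-C)).round(4))
d=S-T;print("dir",np.degrees(np.arctan2(d[1],d[0])))
d=f(108,265,.008)-f(157,35,.008);e=f(303,303,.008)-f(352,72,.008);print([np.degrees(np.arctan2(q[1],q[0])) for q in(d,e)])
jar(c)
E
```

```text
tip [0.4322 0.0346 0.012 ] 164.47 0.1384
stop [0.4085 0.0402 0.012 ] 164.8 0.1627
sbot [0.3887 0.0437 0.012 ] 165.36 0.1827
end [0.3795 0.0446 0.008 ] 165.78 0.1919
edgeR [0.4371 0.0028 0.008 ] 177.66 0.1285
edgeL [0.4489 0.0566 0.008 ] 153.13 0.1307
dir 168.1262630229475
[np.float64(166.68898610169086), np.float64(166.31247701167706)]
jar [0.5039 0.0178 0.114 ] 161.77571795116734 0.06487715964240971 (23.326583862304688, 23.6566162109375)
[263, 149, 4, 7, 23] [264.7 151.9] [0.6736 0.0516 0.092 ] medX [0.6735 0.0509 0.091 ]
[324, 168, 5, 6, 22] [325.8 170.2] [ 0.6198 -0.1104  0.092 ] medX [ 0.6203 -0.1108  0.0908]
[268, 203, 5, 6, 9] [269.4 205.3] [0.5286 0.0422 0.092 ] medX [0.5303 0.0434 0.0837]
[244, 210, 4, 6, 19] [245.5 212.4] [0.5115 0.1051 0.092 ] medX [0.5121 0.1054 0.0911]
[267, 216, 24, 12, 66] [278.2 223.6] [0.4799 0.0205 0.092 ] medX [0.4789 0.0224 0.0851]
[306, 229, 5, 5, 19] [308.2 231.2] [ 0.458 -0.057  0.092] medX [ 0.4584 -0.0568  0.0903]
```

Call:
{"api": "apply_moves", "payload": {
  "targets": [
    {"dp": [0, 0.04, 0], "yaw": 0},
    {"dp": [0, 0.08, 0], "yaw": 0},
    {"dp": [0, 0.12, 0], "yaw": 0},
    {"dp": [0, 0.16, 0], "yaw": 0},
    {"dp": [0, 0.19, 0], "yaw": 0},
    {"dp": [0, 0.215, 0], "yaw": 0},
    {"dp": [0, 0.23, 0], "yaw": 0},
    {"dp": [0, 0.23, -0.03], "yaw": 0},
    {"dp": [0, 0.23, -0.06], "yaw": 0},
    {"dp": [0, 0.23, -0.085], "yaw": 0},
    {"dp": [0, 0.23, -0.1], "yaw": 0},
    {"dp": [0, 0.23, -0.1], "yaw": 0},
    {"dp": [0.008, 0.23, -0.1], "yaw": 0},
    {"dp": [0.016, 0.23, -0.1], "yaw": 0},
    {"dp": [0.024, 0.231, -0.1], "yaw": 0},
    {"dp": [0.03, 0.232, -0.1], "yaw": 0},
    {"dp": [0.034, 0.233, -0.1], "yaw": 0},
    {"dp": [0.037, 0.234, -0.1], "yaw": 0}
  ]
}}

```text
time_s: 8.32
tcp_pos: [0.6066, -0.1134, 0.088]
eef_rot: [180.0, 0.0, -180.0]
contact_force: [-2.1, 0.0, 1.1]
gripper_width: 0.0005
gripper_force: 1.2
```

Call:
{"api": "apply_moves", "payload": {
  "targets": [
    {"dp": [0.002, 0, 0], "yaw": 0},
    {"dp": [0.004, 0.001, 0], "yaw": 0},
    {"dp": [0.006, 0.002, 0], "yaw": 0},
    {"dp": [0.008, 0.002, 0], "yaw": 0},
    {"dp": [0.009, 0.002, 0], "yaw": 0},
    {"dp": [0.009, 0.002, 0], "yaw": 0},
    {"dp": [0.009, 0.002, 0], "yaw": 0}
  ]
}}

```text
time_s: 8.9
tcp_pos: [0.6145, -0.1113, 0.0873]
eef_rot: [180.0, -0.0, -180.0]
contact_force: [-3.0, 2.4, -0.7]
gripper_width: 0.0006
gripper_force: 1.4
```

Call:
{"api": "apply_moves", "payload": {
  "targets": [
    {"dp": [-0.003, -0.001, 0], "yaw": 0},
    {"dp": [-0.01, -0.004, 0], "yaw": 0},
    {"dp": [-0.02, -0.008, 0], "yaw": 0},
    {"dp": [-0.035, -0.01, 0], "yaw": 0},
    {"dp": [-0.046, -0.01, 0], "yaw": 0},
    {"dp": [-0.046, -0.01, 0.03], "yaw": 0},
    {"dp": [-0.046, -0.01, 0.07], "yaw": 0},
    {"dp": [-0.046, -0.04, 0.1], "yaw": 0},
    {"dp": [-0.046, -0.08, 0.1], "yaw": 0},
    {"dp": [-0.046, -0.12, 0.1], "yaw": 0},
    {"dp": [-0.046, -0.16, 0.1], "yaw": 0},
    {"dp": [-0.046, -0.2, 0.1], "yaw": 0},
    {"dp": [-0.046, -0.23, 0.1], "yaw": 0},
    {"dp": [-0.046, -0.236, 0.1], "yaw": 0},
    {"dp": [-0.046, -0.236, 0.1], "yaw": 0}
  ]
}}

```text
time_s: 10.15
tcp_pos: [0.5676, -0.3497, 0.1871]
eef_rot: [-180.0, -0.0, 179.8]
contact_force: [-0.4, 1.0, 0.5]
gripper_width: -0.0
gripper_force: 0.0
```

```bash
python3 - <<'E'
from ang import *
c=cap("top"); jar(c); print(get_state()["tcp_pos"],get_state()["contact_force"])
cv2.imwrite("pics/s3.png",cv2.resize(c["image"][145:270,225:350],(600,600),interpolation=2)[:,:,::-1])
E
```

```text
jar [0.5029 0.013  0.114 ] 166.07263157928702 0.06450164497226635 (23.305618286132812, 23.578096389770508)
[260, 151, 4, 6, 21] [261.6 153.6] [0.6691 0.0599 0.092 ] medX [0.6687 0.0593 0.0913]
[322, 165, 5, 6, 23] [324.  167.3] [ 0.6279 -0.1059  0.092 ] medX [ 0.6286 -0.106   0.0905]
[269, 204, 5, 8, 10] [270.4 207.1] [0.5238 0.0398 0.092 ] medX [0.5265 0.0408 0.0845]
[245, 213, 5, 6, 20] [247.4 215.6] [0.5029 0.1005 0.092 ] medX [0.5032 0.1013 0.0908]
[269, 217, 25, 11, 74] [280.6 224. ] [0.4786 0.0143 0.092 ] medX [0.4772 0.0172 0.0851]
[309, 227, 5, 5, 19] [311.2 229.2] [ 0.463  -0.0651  0.092 ] medX [ 0.4634 -0.0648  0.0901]
[ 0.56788427 -0.34819377  0.18726133] [0.35492113 1.0506346  0.53366619]
```

View pics/s3.png

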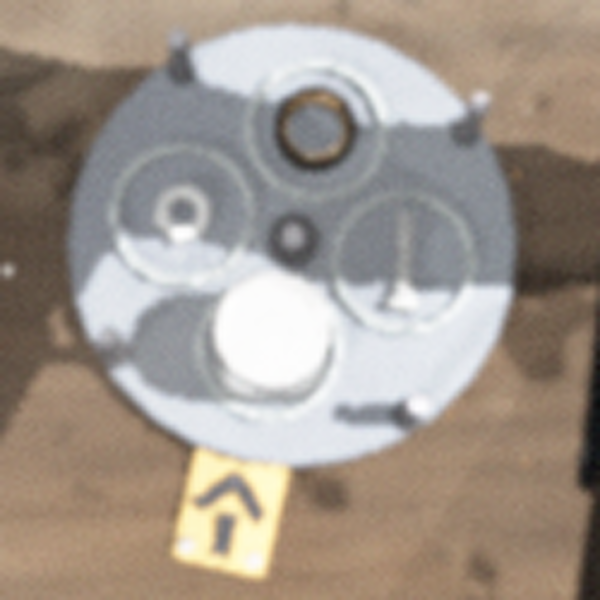

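The jar lid at crop (272,332) lies on the arrow line through (228,512) and the hub (293,238). The jar is at 166.1° and the arrow at about 165.7°, under 1 mm apart. The arm is clear, so I'll hand in.

```bash
python3 -c "
from plant import r
print(r.close_job())"
```

```text
the job is handed in; nothing more can be done
None
```

The jar is in line with the fixed arrow, measured within about 1 mm; I turned it there by pushing one pin, the turntable is at rest with the arm clear, and the job is handed in.

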